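# Load a lens cell into the test stand and clamp it home

### The arm

A 6-joint arm with a two-finger parallel gripper is mounted at the origin on the work surface. World frame = base frame: x ahead of the robot, y to its left, z up, the work surface at z = 0. Lengths are in mm, angles in rad, forces in N, time in s.
With the tool pointing down it reaches from about 275 to 750 mm from the base axis. Payload 10.2 kg.
Tool frame: the origin (TCP) lies at the very end of the fingers, on their centre line; the grasp point (between the pads) lies 19 mm behind it (r.grip_point_offset is the distance from the TCP to the grasp point, in mm); z points along the fingers, y is the line along which they close (so a half turn about z gives the same grasp; the last joint's range is limited). The gripper opens to 88 mm and grips with 3 to 60 N. Pads are 18 mm wide; open, the fingers measure 123 mm over their backs; the gripper's body (75 mm by 187 mm) begins 45 mm behind the grasp point.
Start: joints at [-1.465, 0.313, 1.498, -0, 1.331, -0.223], TCP at [169.514, -496.887, 238.72] pointing down, gripper open.
Joint ranges: [-2.94, 2.94], [-0.97, 2.17], [0.19, 2.56], [-1.23, 4.37], [0.02, 3.11], [-2.88, 2.88]. Speed limits (rad/s): [2.39, 2.39, 3.01, 3.14, 3.14, 3.14].

### API

Orientations are given as a rotation vector (axis times angle).
In Python, from workcell import telemetry, optics, r, models gives the robot as it stands.
- The arm moves only by the tool move_arm, never from a script. Its argument "commands" is a list of rows, each a list of 3 entries, a list of its own where there are three numbers: the shift along the tool's x, y, z scaled (see below), then the turn, a rotation vector about the tool's x, y, z scaled (see below), then the closure, from 0 (fully open) to 1 (shut). A call has 1 to 10 rows; each row is the pose to reach, as a shift and turn from the pose commanded when the call began, along the tool's axes at that moment, turning the shorter way round; what a row does not reach only later rows make up. The controller multiplies each number of a shift by 0.25 m and each number of a turn by pi rad. A row lasts 1/8 s, in which the tool goes at most 62.5 mm and 10.7 degrees, less where a joint would pass 70% of its speed; a pose out of reach is approached as far as the arm can. A call with a number of a shift or a turn outside -1 to 1 is refused whole. A call with a gripper value outside its range is refused whole. The fingers move at their own pace and stop on an object; "grip_force" is the grip in N (left out, the last holds). Time passes only in rows, so rows that repeat a pose let the fingers close. It gives the time, the measured TCP pose, the force, the opening and the grip force at its end, in the units of the state.
- telemetry.state(): the state, without advancing time (a new reading comes with each control period).
- optics.camera(name): name is "scene" or "top" or "wrist"; returns a dict with "pixels" (384x512x3 uint8, red, green, blue), "fx", "fy", "cx", "cy" (pixels), "k1" (the pictures are not rectified: a ray, as slopes to the right and down, at radius r is drawn at 1 + k1 r^2 times it, then the intrinsics apply), "rvec" (rotation vector, rad) and "tvec" (3), from world to camera coordinates, as OpenCV has them. Camera axes: x right, y down, z forward; pixel columns grow to the right and rows downward; lengths in mm; the calibration is good to about 2 mm. A picture is of the moment at which its call begins. There is no depth.
- r.sign_off(): hands the job in; it is judged then, once.
Trained networks look in a picture, given as the dict that the camera call returned (one of the last four; its "shot" number tells which), for a name from the list of things; names that differ only in an ending like _2 or _b are one class to them, and where a whole thing is asked for, a point or a joint stands for the part that bears it (a point fixed in the world has none). Each returns a list of dicts, best first, with "confidence" (0 to 1); they miss things now and then, are a little off and sometimes report something else, mostly with a low value. They report only what shows in the picture. A call takes as long as a camera call.
- models.recognise(picture, label): "bbox" ([left, top, right, bottom] in pixels, round what is visible of it).
The state is a dict: "clock": time; "joints": joint angles; "joint_vel": joint speeds; "joint_efforts": joint torques, N m; "tcp_pos": TCP position; "eef_rot": TCP orientation; "wrist_force": force on the tool from outside, world axes, zero at the start; "torque": the same for the moment, N m; "opening": finger opening in mm; "grip_force": force on a finger pad.
Only numpy, scipy, OpenCV 4.12 (cv2) and the standard library are available. Lean on these libraries where they do the work, as an engineer would, in place of code of your own. Each camera call takes 0.05 s, during which the arm holds its last target. There are 200 camera calls.

### The job

Take the stepped brass lens cell out of the walnut lens block, lower it barrel down into the bore of the lens test stand and turn it gently by feel until its key drops into the keyway and it sits on the sprung seat. Then swing the hinged fork clamp over it and press the ball down, only as hard as it needs, until the spring catch has snapped over the crossbar and holds the cell down by itself. There is glass in the cell, so do not drop it or force it, and leave the other things on the bench where they are.

Things in the scene. Friction and masses are not known exactly. Their poses are not given: they have to be found in the camera images.
- cell: Lens cell, brass, about 0.18 kg, standing in one of the block's recesses, its foot 16 mm above the bench. Barrel 36 mm in diameter, 28 mm long, foot chamfered 4 mm. One key, 6 mm wide (4 mm at its foot), from 16 to 28 mm above the foot, sticks out to 28 mm from the axis. Origin: centre of the foot; z up the axis, x points to the key.
- head (a point): Centre of the top of the cell's head, 55 mm above its foot. The head, which is the part to hold, is 46 mm in diameter and 27 mm high, with four grip rings and a lens on top.
- stand: Lens test stand, fixed: dark base plate 165 x 120 mm on levelling screws (its height varies by 10 mm), brass receiver, steel ring with the bore on top, lamp tube on its -y side. Origin: on the bore axis, 75 mm below the ring's top face; x points from the bore to the clamp's hinge, y along the hinge axis, z up. Hinge axis at x 58, z 108 mm, between two lugs 116 mm high.
- bore (a point): Centre of the bore's mouth in the top face of the azimuth ring (71 mm across); axes as the stand's. Bore 38 mm in diameter. The ring has one keyway, 9 mm wide, open at the top, out to 30 mm from the axis. It points to the catch (-x), but the stiff ring was left turned up to 0.85 rad either way, which is not measured. With the key standing on the ring, the cell's foot is 16 mm below this point.
- seat_top (a point): Top of the sprung seat in the bore as it stands unloaded, 20 mm below the bore's mouth. The key having dropped into the keyway, the cell's foot stands here, 4 mm lower than with the key on the ring. The seat begins to give at about 4 N. Clamped, the foot is about 27 mm below the mouth; at 28 mm the head meets the ring's face and it is firm.
- hook (a point): Where the crossbar's axis lies when caught, at stand x -40, z 108 mm, under the hooks of the spring catch: two thin steel blades, 25 mm apart, standing at x -48 mm up to z 125 mm, with sloped tops that the crossbar pushes aside.
- ball (a point): Centre of the black ball, 22 mm in diameter, at the end of the clamp, 138 mm from the hinge axis; the shank behind it is 8 mm thick. Caught, it is at stand x -80, z 108 mm. Light hinge friction (under 1 N at the ball) keeps the clamp open where it stands; let go below about 0.4 rad it sinks by its weight on to the cell and the catch's slope, at about 0.13 rad.
- clamp_angle (a joint): Clamp angle about its hinge, rad: 0 level and caught, growing as it opens up and over to the hinge side; starts at 2.2 to 2.5, leaning well back. Pressed on the ball from 0.13 it resists more and more, about 10 N near 0.07, then gives, needs about 8 N at 0 where the catch snaps in, and is firm at -0.015 to -0.03. Let go before it is caught, it springs up.
- clamp: Fork clamp, steel: two tines 38 mm apart with rounded feet that press on the rim of the cell's head, a crossbar 98 mm from the hinge, then shank and ball. Origin in the middle of the hinge axis; x points away from the ball, y along the hinge axis.
- block: Walnut lens block, fixed, 150 x 70 x 24 mm, with two recesses 8 mm deep at x = -45 and +45 mm. Origin: centre of its underside; x along its length.
- eyepiece: Eyepiece, bystander in the block's other recess: slim brass tube 72 mm high with a black eye cup, no key. Origin: centre of the foot.
- glass1: Ground glass cylinder, bystander, upright, 36 mm in diameter, 46 mm high. Origin: centre of the underside.
- glass2: Ground glass cylinder, bystander, upright, 30 mm in diameter, 36 mm high. Origin: centre of the underside.
- loupe: Nickel magnifier loupe, bystander, lying flat: rim 60 mm across, 12 mm thick, handle 75 mm long to -x. Origin: centre of the rim's underside.
- prism: Green enamel prism housing, bystander, 70 x 55 x 79 mm. Origin: centre of the underside.
- clip_post: Brass post with a spring clip that holds a round test plate, bystander, fixed, foot 60 mm across, 160 mm high. Origin: centre of the foot.
- brush: Dusting brush, bystander, 150 mm long, lying along x. Origin: centre of the underside.

How it is judged:
By the outcome, as a careful person would: the job done as asked, in the order asked, and still so for the second after the job is handed in, with the robot touching nothing.
It also fails if it takes over 72 s, if anything falls off the work surface, if the arm or the gripper's body presses on something with over 40 N, if the wrist force passes 120 N, or if a joint passes its speed limit or range.

## Working session

There is one attempt and no reset: what is moved stays moved. The work goes in short steps, Python scripts to look and compute and a tool call to move; the robot and the scene stay as the last step left them, time stands still between calls to the robot, and variables do not carry over. Pictures are saved under pics/ and viewed, at most 10 in all, crops included, and the job is handed in when it is done.

Besides the shell and the picture viewer there is one more tool, called after "Request:" by a JSON object that holds its "name" and its "arguments", one argument or row to a line. move_arm: Moves the arm, as the interface text tells. Shifts and turns lie within -1 to 1; 1 stands for 0.25 m of shift or pi rad of turn. Its arguments: {"type":"object","properties":{"commands":{"type":"array","items":{"type":"array"}},"grip_force":{"type":"number"}},"required":["commands"]}

```bash
mkdir -p pics; ls
cat > h.py <<'E'
import numpy as np, cv2
from scipy.spatial.transform import Rotation as R
from workcell import telemetry, optics, r, models
def shot(n,save=None):
    p=optics.camera(n)
    if save: cv2.imwrite('pics/'+save,cv2.cvtColor(p['pixels'],cv2.COLOR_RGB2BGR))
    return p
def K(p): return np.array([[p['fx'],0,p['cx']],[0,p['fy'],p['cy']],[0,0,1.]]),np.array([p['k1'],0,0,0.])
def ray(p,uv):
    k,d=K(p); n=cv2.undistortPoints(np.array([[uv]],float),k,d)[0,0]
    M=R.from_rotvec(p['rvec']).as_matrix(); t=np.array(p['tvec'])
    return -M.T@t, M.T@np.array([n[0],n[1],1])
def atz(p,uv,z):
    c,d=ray(p,uv); return c+d*(z-c[2])/d[2]
def proj(p,X):
    k,d=K(p); return cv2.projectPoints(np.array(X,float).reshape(-1,1,3),np.array(p['rvec'],float),np.array(p['tvec'],float),k,d)[0][:,0]
def tri(obs):
    A=np.zeros((3,3));b=np.zeros(3)
    for p,uv in obs:
        c,d=ray(p,uv); d=d/np.linalg.norm(d); P=np.eye(3)-np.outer(d,d); A+=P;b+=P@c
    return np.linalg.solve(A,b)
def st():
    s=telemetry.state(); return s
def move(target,rot=None):
    "print shift/turn scaled for world target TCP and rotation matrix"
    s=telemetry.state(); M=R.from_rotvec(s['eef_rot'])
    print('shift',np.round(M.inv().apply(np.array(target)-s['tcp_pos'])/250,4), 'turn',None if rot is None else np.round((M.inv()*rot).as_rotvec()/np.pi,4))
E
cat > a.py <<'E'
from h import *
print({k:np.round(v,3) for k,v in st().items()})
for n in ['scene','top','wrist']:
    p=shot(n,n+'0.png')
    c,_=ray(p,(256,192)); print(n,np.round(c),p['fx'],p['k1'])
    for l in ['cell','head','stand','bore','ball','clamp','block','eyepiece','glass1','loupe','prism','clip_post','brush','hook']:
        try: print(l,[(round(q['confidence'],2),np.round(q['bbox']).tolist()) for q in models.recognise(p,l)[:2]])
        except Exception as e: print(l,e)
E
python3 a.py; python3 -c "
import cv2,numpy as np
cv2.imwrite('pics/m0.png',np.vstack([cv2.imread('pics/scene0.png'),cv2.imread('pics/top0.png')])[:,:])"
```

```text
pics
{'clock': np.float64(0.0), 'joints': array([-1.465,  0.313,  1.498, -0.   ,  1.331, -0.223]), 'joint_vel': array([-0.002, -0.   , -0.001, -0.   ,  0.   , -0.001]), 'joint_efforts': array([-0.0000e+00, -4.0221e+01, -2.5228e+01,  6.9000e-02,  3.5000e-02,
       -0.0000e+00]), 'tcp_pos': array([ 169.496, -496.63 ,  238.169]), 'eef_rot': array([-3.098, -0.514, -0.   ]), 'wrist_force': array([ 0.69 , -0.106,  0.596]), 'torque': array([ 0.076, -0.063,  0.009]), 'grip_force': np.float64(0.0), 'opening': np.float64(88.226)}
scene [1022. -701.  906.] 485.8232485661178 0.07239035272779992
cell [(0.98, [185.0, 255.0, 207.0, 288.0]), (0.51, [208.0, 98.0, 278.0, 218.0])]
head [(0.87, [185.0, 255.0, 206.0, 285.0])]
stand [(0.84, [214.0, 98.0, 280.0, 217.0])]
bore [(0.68, [209.0, 100.0, 276.0, 220.0]), (0.29, [175.0, 206.0, 185.0, 224.0])]
ball [(0.82, [235.0, 101.0, 257.0, 155.0])]
clamp [(0.73, [311.0, 208.0, 340.0, 265.0]), (0.55, [237.0, 97.0, 260.0, 157.0])]
block [(0.7, [143.0, 254.0, 216.0, 299.0])]
eyepiece [(0.67, [153.0, 237.0, 174.0, 275.0])]
glass1 [(0.73, [273.0, 255.0, 288.0, 282
[... 762 characters left out ...]
0, 221.0, 225.0, 246.0]), (0.36, [320.0, 193.0, 344.0, 240.0])]
block [(0.78, [320.0, 194.0, 344.0, 239.0])]
eyepiece [(0.56, [327.0, 221.0, 344.0, 235.0])]
glass1 [(0.46, [284.0, 242.0, 294.0, 252.0])]
loupe [(0.52, [357.0, 162.0, 397.0, 179.0])]
prism [(0.84, [316.0, 132.0, 338.0, 157.0]), (0.25, [180.0, 193.0, 269.0, 253.0])]
clip_post [(0.77, [252.0, 125.0, 270.0, 147.0])]
brush [(0.79, [140.0, 204.0, 172.0, 240.0])]
hook [(0.65, [179.0, 190.0, 268.0, 250.0]), (0.2, [139.0, 200.0, 174.0, 243.0])]
wrist [ 245. -471.  384.] 266.21595288650275 0.018613463270011642
cell []
head []
stand []
bore []
ball []
clamp []
block []
eyepiece []
glass1 []
loupe []
prism []
clip_post []
brush []
hook []
```

```bash
python3 -c "
import cv2,numpy as np
s=cv2.imread('pics/scene0.png')[85:345,135:345]; t=cv2.imread('pics/top0.png')[120:260,130:410]
s=cv2.resize(s,None,fx=2.2,fy=2.2,interpolation=2)
t=cv2.resize(t,(800,400),interpolation=2)
cv2.imwrite('pics/ms.png',s);cv2.imwrite('pics/mt.png',t)"
```

```text
(no output)
```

View pics/ms.png

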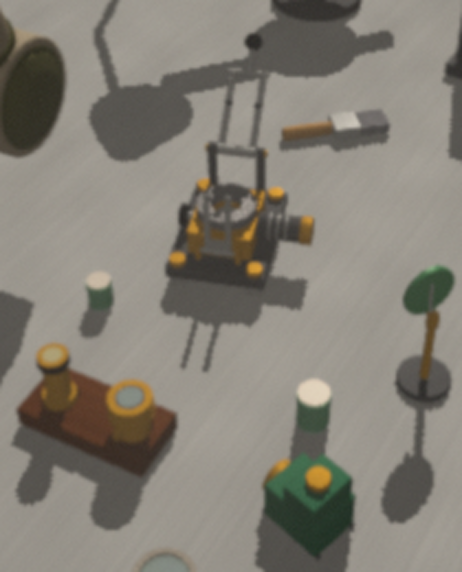

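View pics/mt.png

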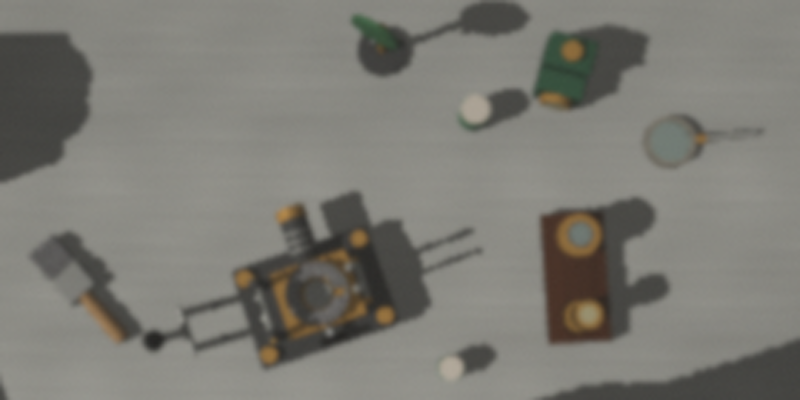

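The scene view shows the block with the cell at about pixel (194,265), the bore at (240,177) and the ball at (250,104). The top view shows the cell head at (333,202), the bore at (242,221) and the ball at (184,239). The clamp leans away from the cell.

```bash
cat > b.py <<'E'
from h import *
s=shot('scene');t=shot('top')
for n,a,b in [('cell',(194.5,265),(332.6,202.2)),('bore',(240.5,177.3),(242,221.5)),('ball',(250.5,103.6),(183.6,239)),('prismtop',(279.5,302),(330.2,137.5)),('eyep',(159,245.5),(335,230)),]:
    X=tri([(s,a),(t,b)]); print(n,np.round(X,1),'res',np.round(proj(s,X)-a,1),np.round(proj(t,X)-b,1))
m=lambda u,v:(130+u/2.857,120+v/2.857)
print('cell@71',atz(s,(194.5,265),71),atz(t,(332.6,202.2),71))
for n,uv,z in [('lamp end',m(290,212),50),('blk1',m(540,213),24),('blk2',m(606,210),24),('blk3',m(612,341),24),('blk4',m(550,343),24),('cornA',m(245,277),20),('cornB',m(357,237),20),('cornC',m(385,315),20),('cornD',m(268,355),20),('hingeL',m(185,312),200),('hingeR',m(197,349),200),('glass',m(453,367),36),('glassB',m(475,108),46),('post',m(385,45),160),('eyec',m(585,315),88)]:
    print(n,np.round(atz(t,uv,z),1))
E
python3 b.py
```

```text
cell [ 565.8 -183.3   70.3] res [[-0.7  0.1]] [[-0.3 -0.4]]
bore [502.6 105.2  80.9] res [[-1.5  0.2]] [[-0.7 -1. ]]
ball [441.8 263.9 198.5] res [[-0.5  0.1]] [[-0.2 -0.4]]
prismtop [ 773.8 -177.    77.7] res [[-0.2  0. ]] [[-0.1 -0.1]]
eyep [ 476.1 -188.3   87.6] res [[-0.2  0. ]] [[-0.1 -0.1]]
cell@71 [ 567.35971865 -182.7244615    71.        ] [ 564.53024009 -184.15185168   71.        ]
lamp end [589.3 140.5  50. ]
blk1 [ 594.1 -146.6   24. ]
blk2 [ 598.4 -223.    24. ]
blk3 [ 447.6 -228.7   24. ]
blk4 [ 444.7 -157.7   24. ]
cornA [516.5 193.9  20. ]
cornB [564.4  64.7  20. ]
cornC [474.6  31.2  20. ]
cornD [426.9 165.3  20. ]
hingeL [469.4 231.2 200. ]
hingeR [432.4 218.1 200. ]
glass [416.3 -46.5  36. ]
glassB [712.3 -69.8  46. ]
post [756.2  33.2 160. ]
eyec [ 474.9 -187.8   88. ]
```

```bash
cat >> h.py <<'E'
def down(phi): return R.from_euler('z',phi)*R.from_euler('x',np.pi)
def camrel():
    "camera pose in tool frame"
    s=st(); p=shot('wrist'); T=R.from_rotvec(s['eef_rot']); M=R.from_rotvec(p['rvec'])
    c=-M.inv().apply(p['tvec']); return T.inv().apply(c-s['tcp_pos']), (M*T)  # cam from tool
def tcp_for_view(X,phi,dist):
    o,MT=camrel(); T=down(phi); ax=T.apply(MT.inv().apply([0,0,1])); return np.array(X)-dist*ax-T.apply(o)
E
python3 - <<'E'
from h import *
o,MT=camrel(); print(o,MT.as_matrix().round(3))
for phi in (0.329,1.2,2.0):
    x=tcp_for_view([565.8,-183.5,50],phi,230); print(phi,x); move(x,down(phi))
x=tcp_for_view([502.6,105.2,81],1.9,230); print(x)
E
```

```text
[ 7.99408385e+01  1.07582035e-01 -1.45391648e+02] [[ 0.001  1.     0.   ]
 [-0.952  0.001 -0.305]
 [-0.305 -0.     0.952]]
0.329 [ 556.47309433 -186.5894134   123.68077139]
shift [ 1.8656 -0.6749  0.4601] turn [-0.      0.     -0.0001]
1.2 [ 562.17661513 -192.63031629  123.66778674]
shift [ 1.8794 -0.6446  0.4602] turn [-0.     -0.     -0.2773]
2.0 [ 569.82091507 -192.45647562  123.66096292]
shift [ 1.9086 -0.6355  0.4603] turn [ 0.    -0.    -0.532]
[505.70761854  95.85410722 154.67369905]
```

Request:
{"name": "move_arm", "arguments": {
  "commands": [
    [[0.24, -0.08, 0], [0, 0, 0], 0],
    [[0.48, -0.16, 0], [0, 0, -0.05], 0],
    [[0.72, -0.25, 0], [0, 0, -0.1], 0],
    [[0.96, -0.33, 0], [0, 0, -0.14], 0],
    [[0.96, -0.33, 0], [0, 0, -0.14], 0]
  ]
}}

```text
clock: 3.22
tcp_pos: [372.3, -339.0, 238.8]
eef_rot: [2.909, 1.186, 0.001]
wrist_force: [-0.2, -0.2, -0.0]
opening: 88.1
grip_force: 0.0
```

Run:
```python
from h import *
x=tcp_for_view([565.8,-183.5,50],1.2,230); print(st()['tcp_pos']); move(x,down(1.2))
```

```text
[ 371.16536098 -340.15281048  238.74529463]
shift [0.9588 0.1079 0.4603] turn [ 0.      0.     -0.1365]
```

Request:
{"name": "move_arm", "arguments": {
  "commands": [
    [[0.24, 0.03, 0.1], [0, 0, -0.04], 0],
    [[0.48, 0.05, 0.2], [0, 0, -0.08], 0],
    [[0.72, 0.08, 0.33], [0, 0, -0.12], 0],
    [[0.959, 0.108, 0.46], [0, 0, -0.137], 0],
    [[0.959, 0.108, 0.46], [0, 0, -0.137], 0],
    [[0.959, 0.108, 0.46], [0, 0, -0.137], 0]
  ]
}}

```text
clock: 4.03
tcp_pos: [560.7, -195.0, 123.4]
eef_rot: [-2.594, -1.771, 0.001]
wrist_force: [-0.0, -0.7, 0.9]
opening: 88.1
grip_force: 0.0
```

Run:
```python
from h import *
s=st(); print(s['tcp_pos'],s['eef_rot'])
p=shot('wrist','w1.png'); im=cv2.imread('pics/w1.png')
print(proj(p,[[565.8,-183.5,71],[565.8,-183.5,44]]).round(1))
cv2.imwrite('pics/w1b.png',cv2.resize(im,(800,600),interpolation=2))
```

```text
[ 560.73866544 -194.97177907  123.36632427] [-2.59434586e+00 -1.77059481e+00  1.04370416e-03]
[[254.8 199.8]
 [254.8 189.9]]
```

View pics/w1b.png

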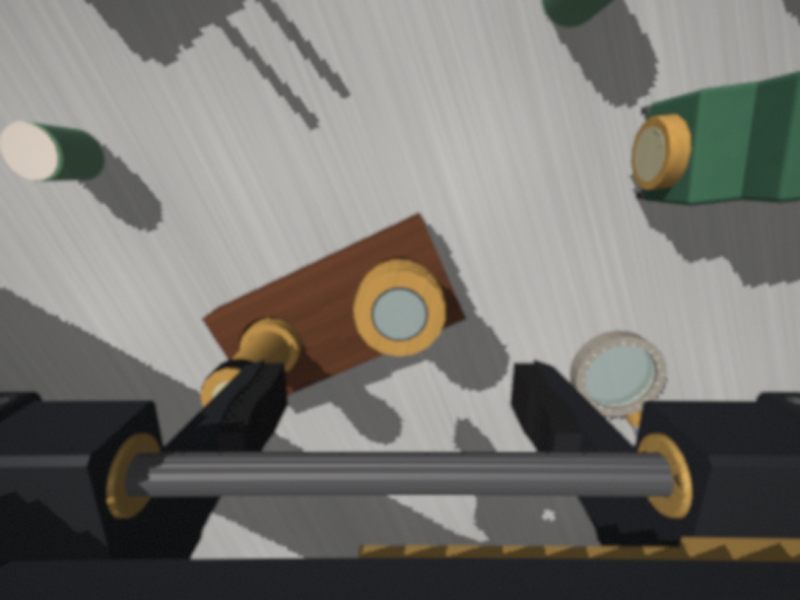

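The wrist view shows the cell head at about (256,200) in raw pixels, between the fingers. The key isn't obvious yet, so I'll zoom in.

Run:
```python
import cv2,numpy as np
f=lambda n,x0,y0,w,h:cv2.resize(cv2.imread(n)[y0:y0+h,x0:x0+w],(390,390),interpolation=cv2.INTER_CUBIC)
a=f('pics/w1.png',216,155,80,80); b=f('pics/scene0.png',175,247,45,45)
cv2.imwrite('pics/z1.png',np.clip(np.hstack([a,b])*1.3,0,255).astype('uint8'))
```

```text
(no output)
```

View pics/z1.png

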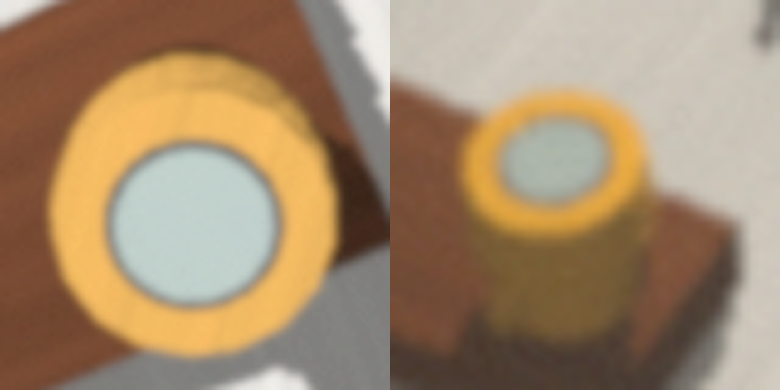

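Run:
```python
from h import *
x=tcp_for_view([565.8,-183.5,44],2.7,210); print(x); move(x,down(2.7))
```

```text
[ 579.5966108  -190.8407609    98.66246753]
shift [0.0466 0.0637 0.104 ] turn [ 2.000e-04  4.000e-04 -4.786e-01]
```

Request:
{"name": "move_arm", "arguments": {
  "commands": [
    [[0.0466, 0.0637, 0], [0, 0, -0.06], 0],
    [[0.0466, 0.0637, 0], [0, 0, -0.12], 0],
    [[0.0466, 0.0637, 0], [0, 0, -0.18], 0],
    [[0.0466, 0.0637, 0], [0, 0, -0.24], 0],
    [[0.0466, 0.0637, 0], [0, 0, -0.3], 0],
    [[0.0466, 0.0637, 0], [0, 0, -0.36], 0],
    [[0.0466, 0.0637, 0], [0, 0, -0.42], 0],
    [[0.0466, 0.0637, 0], [0, 0, -0.4786], 0],
    [[0.0466, 0.0637, 0], [0, 0, -0.4786], 0]
  ]
}}

```text
clock: 5.25
tcp_pos: [579.7, -190.5, 124.8]
eef_rot: [0.69, 3.064, -0.001]
wrist_force: [-0.1, 0.0, 0.7]
opening: 88.3
grip_force: 0.0
```

Run:
```python
from h import *
s=st(); print(s['tcp_pos'],s['joints'])
p=shot('wrist','w2.png'); im=cv2.imread('pics/w2.png')
c=proj(p,[[565.8,-183.5,60]])[0].astype(int); x0,y0=c-48; print(x0,y0)
a=cv2.resize(im[y0:y0+96,x0:x0+96],(590,590),interpolation=2)
cv2.imwrite('pics/z2.png',np.clip(a*1.3,0,255).astype('uint8'))
```

```text
[ 579.67409408 -190.53536528  124.82502997] [-5.09277822e-01  5.99876453e-01  1.37136591e+00 -1.64605568e-04
  1.16881574e+00 -1.63724611e+00]
206 141
```

View pics/z2.png

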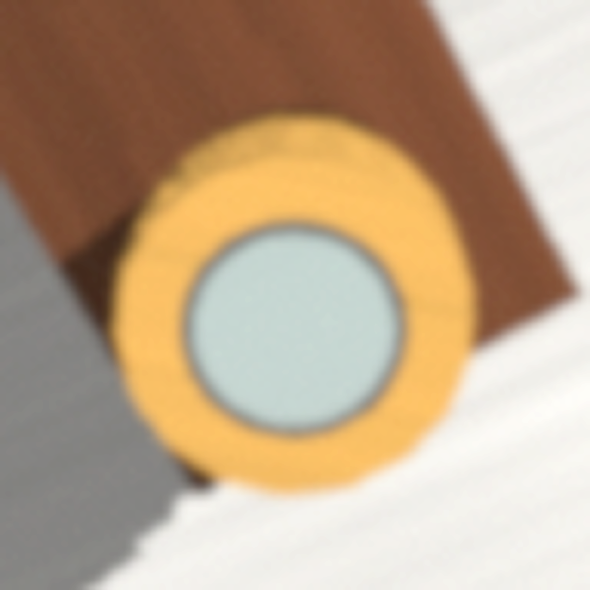

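Run:
```python
from h import *
p=shot('wrist','w2b.png'); im=cv2.imread('pics/w2b.png'); 
g=cv2.cvtColor(im,cv2.COLOR_BGR2HSV)
# refine head centre from lens disc
uv=np.array([206+296/6.146,141+328/6.146]); X=atz(p,uv,71); print('head',X)
m=((g[...,0]>8)&(g[...,0]<28)&(g[...,1]>110)&(g[...,2]>120)).astype('uint8')
n,l,stt,ce=cv2.connectedComponentsWithStats(m)
i=l[int(uv[1]),int(uv[0])+26]; print(stt[i],ce[i])
ell=cv2.fitEllipse(max(cv2.findContours((l==i).astype('uint8'),0,1)[0],key=len)); print(ell)
for a in range(0,360,15):
    t=np.radians(a);d=np.array([np.cos(t),np.sin(t),0])
    print(a,((proj(p,[X*[1,1,0]+28*d+[0,0,44],X*[1,1,0]+23*d+[0,0,71],X*[1,1,0]+23*d+[0,0,44]])-[206,141])*6.146).round().astype(int).tolist())
```

```text
head [ 565.93687823 -183.67284096   71.        ]
[ 224  160   60   61 1814] [253.44101433 187.82579934]
((253.27420043945312, 190.10198974609375), (57.482479095458984, 60.867828369140625), 27.59735107421875)
0 [[378, 436], [371, 479], [364, 407]]
15 [[420, 411], [410, 456], [398, 386]]
30 [[454, 376], [442, 424], [427, 357]]
45 [[479, 333], [464, 385], [446, 322]]
60 [[491, 286], [475, 342], [456, 283]]
75 [[490, 237], [474, 297], [455, 243]]
90 [[476, 189], [461, 253], [443, 204]]
105 [[449, 146], [436, 214], [421, 169]]
120 [[411, 111], [401, 182], [390, 140]]
135 [[364, 87], [358, 161], [352, 121]]
150 [[313, 76], [311, 151], [310, 112]]
165 [[260, 79], [262, 153], [267, 114]]
180 [[210, 95], [216, 168], [226, 127]]
195 [[166, 123], [176, 194], [190, 150]]
210 [[132, 162], [145, 228], [162, 182]]
225 [[110, 207], [124, 270], [144, 219]]
240 [[101, 256], [116, 314], [136, 259]]
255 [[106, 305], [120, 359], [140, 299]]
270 [[123, 351], [135, 401], [153, 337]]
285 [[151, 390], [162, 437], [177, 370]]
300 [[189, 422], [197, 466], [208, 395]]
315 [[233, 443], [238, 485], [244, 413]]
330 [[282, 452], [282, 494], [284, 421]]
345 [[331, 450], [328, 492], [325, 419]]
```

Run:
```python
from h import *
phi=0.8; X=np.array([566,-183.6,71]); T=down(phi)
cam=X+T.apply([-36,110,-215]); o=np.array([79.94,.1,-145.4]); x=cam-T.apply(o); print(x); move(x,down(phi))
```

```text
[ 564.06125851 -343.33833254  140.6       ]
shift [-0.2066 -0.581  -0.0643] turn [3.000e-04 3.000e-04 6.039e-01]
```

Request:
{"name": "move_arm", "arguments": {
  "commands": [
    [[-0.02, -0.06, -0.06], [0, 0, 0.06], 0],
    [[-0.04, -0.12, -0.06], [0, 0, 0.12], 0],
    [[-0.06, -0.18, -0.06], [0, 0, 0.18], 0],
    [[-0.08, -0.24, -0.06], [0, 0, 0.24], 0],
    [[-0.1, -0.3, -0.06], [0, 0, 0.3], 0],
    [[-0.12, -0.36, -0.06], [0, 0, 0.36], 0],
    [[-0.14, -0.42, -0.06], [0, 0, 0.42], 0],
    [[-0.17, -0.5, -0.06], [0, 0, 0.48], 0],
    [[-0.19, -0.55, -0.06], [0, 0, 0.54], 0],
    [[-0.207, -0.581, -0.064], [0, 0, 0.604], 0]
  ]
}}

```text
clock: 6.6
tcp_pos: [564.8, -343.6, 139.9]
eef_rot: [2.883, 1.248, -0.0]
wrist_force: [0.3, 0.4, 1.5]
opening: 88.2
grip_force: 0.0
```

Run:
```python
from h import *
s=st(); print(s['tcp_pos'],s['joints'],s['clock'])
p=shot('wrist','w3.png'); im=cv2.imread('pics/w3.png')
X=np.array([566,-183.6,0])
c=proj(p,[X+[0,0,50]])[0]; print(c)
x0,y0=np.clip((c-40).astype(int),0,None); print(x0,y0)
a=cv2.resize(im[y0:y0+80,x0:x0+80],(590,590),interpolation=2)
cv2.imwrite('pics/z3.png',np.clip(a*1.8,0,255).astype('uint8'))
for q in range(250,345,10):
    t=np.radians(q);d=np.array([np.cos(t),np.sin(t),0])
    print(q,((proj(p,[X+28*d+[0,0,44],X+28*d+[0,0,32],X+23*d+[0,0,44]])-[x0,y0])*590/80).round().astype(int).tolist())
```

```text
[ 564.78619885 -343.55708549  139.9115985 ] [-7.23296122e-01  6.94446355e-01  1.16562314e+00 -1.31291229e-04
  1.28140981e+00  3.06857843e-02] 6.6
[117.18870283  59.09220421]
77 19
250 [[457, 557], [498, 563], [434, 514]]
260 [[492, 536], [532, 542], [463, 496]]
270 [[522, 507], [561, 515], [488, 472]]
280 [[547, 473], [585, 483], [508, 444]]
290 [[565, 433], [602, 445], [523, 411]]
300 [[577, 389], [613, 403], [532, 374]]
310 [[581, 341], [617, 358], [535, 335]]
320 [[577, 292], [614, 311], [532, 295]]
330 [[565, 243], [603, 264], [522, 254]]
340 [[546, 194], [585, 219], [506, 215]]
```

View pics/z3.png

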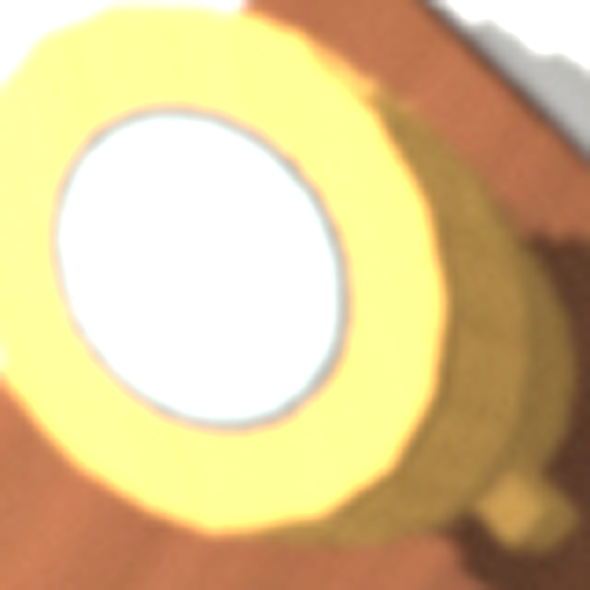

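The key shows at (515,515) in the crop, pointing at about -92° in world axes. I'll grasp with the tool x axis opposite the key, phi = 1.54.

Run:
```python
from h import *
move([566,-183.6,100],down(1.54)); move([566,-183.6,45],down(1.54))
```

```text
shift [ 0.4688 -0.4407  0.1597] turn [ 2.000e-04  2.000e-04 -2.326e-01]
shift [ 0.4688 -0.4409  0.3797] turn [ 2.000e-04  2.000e-04 -2.326e-01]
```

Request:
{"name": "move_arm", "arguments": {
  "commands": [
    [[0.12, -0.11, 0.02], [0, 0, -0.06], 0],
    [[0.24, -0.22, 0.04], [0, 0, -0.12], 0],
    [[0.36, -0.33, 0.08], [0, 0, -0.18], 0],
    [[0.469, -0.441, 0.1], [0, 0, -0.2326], 0],
    [[0.469, -0.441, 0.12], [0, 0, -0.2326], 0],
    [[0.469, -0.441, 0.2], [0, 0, -0.2326], 0],
    [[0.469, -0.441, 0.28], [0, 0, -0.2326], 0],
    [[0.469, -0.441, 0.35], [0, 0, -0.2326], 0],
    [[0.469, -0.441, 0.38], [0, 0, -0.2326], 0],
    [[0.469, -0.441, 0.38], [0, 0, -0.2326], 0]
  ]
}}

```text
clock: 7.9
tcp_pos: [563.4, -181.8, 44.6]
eef_rot: [-2.236, -2.207, 0.0]
wrist_force: [0.3, -1.1, 0.2]
opening: 87.9
grip_force: 0.0
```

Run:
```python
from h import *
s=st(); print(s['tcp_pos'],s['wrist_force']); move([566,-183.6,45],down(1.54))
p=shot('wrist','w4.png'); im=cv2.imread('pics/w4.png')
g=cv2.cvtColor(im,cv2.COLOR_BGR2HSV)
# lens disc / head contour
m=((g[...,0]>8)&(g[...,0]<30)&(g[...,1]>100)&(g[...,2]>100)).astype('uint8')
for c in cv2.findContours(m,cv2.RETR_LIST,1)[0]:
    if len(c)>60: e=cv2.fitEllipse(c); print(np.round(e[0],1),np.round(e[1],1), np.round(atz(p,e[0],71),1))
```

```text
[ 563.44503195 -181.78778951   44.58162411] [ 0.32916857 -1.05520044  0.22795216]
shift [-0.0071  0.0103 -0.0017] turn [-0.0001 -0.      0.0056]
[389.5 351. ] [ 17.  254.7] [ 640.3 -234.5   71. ]
[426.7 303.4] [27.  48.1] [ 655.5 -202.1   71. ]
[117.9 240.8] [36.1 65. ] [ 496.9 -163.4   71. ]
[257.3 257.8] [83.  92.9] [ 565.7 -173.9   71. ]
[189.7 211.1] [  7.2 120.2] [ 533.6 -148.2   71. ]
[160.7 196.1] [  7.2 257.7] [ 520.7 -140.6   71. ]
[498.2 203.9] [46.5 55.1] [ 678.3 -146.3   71. ]
```

Request:
{"name": "move_arm", "arguments": {
  "commands": [
    [[-0.007, 0.01, -0.002], [0, 0, 0], 0],
    [[-0.007, 0.01, -0.002], [0, 0, 0], 0.4],
    [[-0.007, 0.01, -0.002], [0, 0, 0], 0.5],
    [[-0.007, 0.01, -0.002], [0, 0, 0], 1],
    [[-0.007, 0.01, -0.002], [0, 0, 0], 1],
    [[-0.007, 0.01, -0.002], [0, 0, 0], 1],
    [[-0.007, 0.01, -0.002], [0, 0, 0], 1]
  ],
  "grip_force": 15
}}

```text
clock: 8.82
tcp_pos: [565.9, -183.3, 45.2]
eef_rot: [-2.235, -2.207, 0.0]
wrist_force: [-0.6, 0.4, 1.3]
opening: 45.5
grip_force: 15.0
```

Request:
{"name": "move_arm", "arguments": {
  "commands": [
    [[0, 0, -0.04], [0, 0, 0], 1],
    [[0, 0, -0.12], [0, 0, 0], 1],
    [[0, 0, -0.25], [0, 0, 0], 1],
    [[0, 0, -0.4], [0, 0, 0], 1],
    [[0, 0, -0.52], [0, 0, 0], 1],
    [[0, 0, -0.52], [0, 0, 0], 1]
  ]
}}

```text
clock: 9.57
tcp_pos: [566.7, -183.7, 177.5]
eef_rot: [2.232, 2.204, 0.002]
wrist_force: [0.2, -1.4, -2.6]
opening: 45.4
grip_force: 15.0
```

Run:
```python
from h import *
s=st(); print(s['tcp_pos'],s['wrist_force'],s['opening'])
T=down(1.925); B=np.array([502.6,105.2,81]); x=B+T.apply([-110,0,-95]); print(x); move(x,T)
```

```text
[ 566.70025551 -183.69472929  177.50015955] [ 0.2443893  -1.41027988 -2.57539416] 45.36858576610726
[540.75279403   2.02847143 176.        ]
shift [ 0.7416 -0.113   0.0039] turn [ 0.0012  0.0009 -0.1167]
```

Request:
{"name": "move_arm", "arguments": {
  "commands": [
    [[0.1, -0.015, 0], [0, 0, -0.02], 1],
    [[0.25, -0.04, 0], [0, 0, -0.05], 1],
    [[0.4, -0.06, 0], [0, 0, -0.08], 1],
    [[0.55, -0.08, 0], [0, 0, -0.1], 1],
    [[0.68, -0.1, 0], [0, 0, -0.117], 1],
    [[0.742, -0.113, 0], [0, 0, -0.117], 1],
    [[0.742, -0.113, 0.004], [0, 0, -0.117], 1]
  ]
}}

```text
clock: 10.45
tcp_pos: [539.5, 3.4, 173.6]
eef_rot: [-1.792, -2.579, 0.001]
wrist_force: [-0.3, -0.3, -1.7]
opening: 45.6
grip_force: 15.0
```

Run:
```python
from h import *
s=st(); print(s['tcp_pos'],s['eef_rot'],s['wrist_force'],s['opening'])
p=shot('wrist','w5.png'); im=cv2.imread('pics/w5.png')
print(proj(p,[502.6,105.2,81]))
cv2.imwrite('pics/w5b.png',cv2.resize(im[:300,50:450],(800,600),interpolation=2))
```

```text
[539.54745097   3.39211516 173.64396284] [-1.79200508e+00 -2.57930056e+00  7.54006360e-04] [-0.32510026 -0.33797894 -1.68714851] 45.647346870844586
[[255.15835862  72.01029591]]
```

View pics/w5b.png

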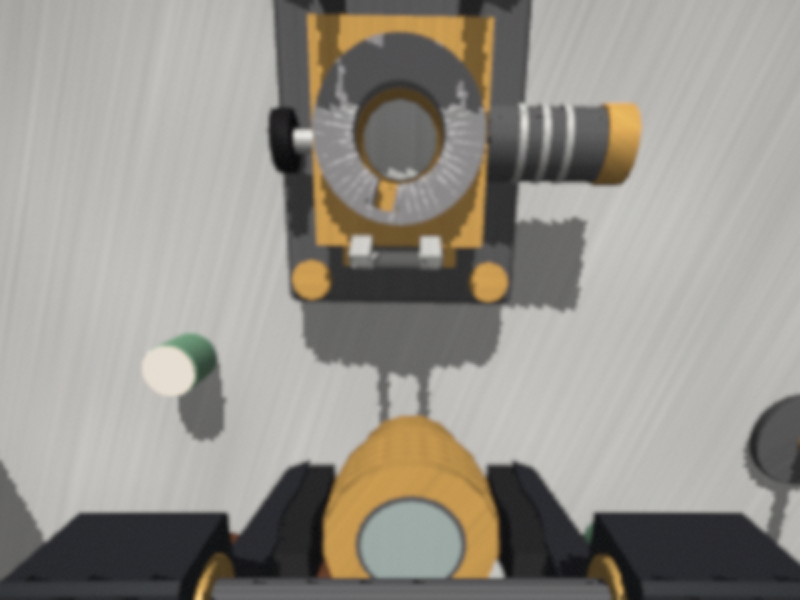

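The wrist view shows the ring centred at about raw (250,64), the keyway patch at (243.5,98.5) and the catch blades at (230,125) and (265,125).

Run:
```python
from h import *
p=shot('wrist'); 
im=p['pixels']
f=lambda u,v:np.array([50+u/2,v/2])
from scipy.optimize import least_squares
# ring outer edge & bore edge points by eye
out=[f(313,129),f(487,129),f(400,33),f(400,225)]; inn=[f(356,132),f(445,132),f(400,182)]
def res(q):
    r=[]
    for L,rad in((out,35.5),(inn,19)):
        for uv in L:
            X=atz(p,uv,q[2]); r.append(np.hypot(*(X[:2]-q[:2]))-rad)
    return r
s=least_squares(res,[502,105,81]); print(s.x,np.round(s.fun,1))
for z in (77,81,85):
    s2=least_squares(lambda q:res([q[0],q[1],z]),[502,105]); B=s2.x
    kw=atz(p,f(387,197),z)[:2]-B; 
    b1=atz(p,f(361,240),z+48)[:2];b2=atz(p,f(430,240),z+48)[:2]
    m=(b1+b2)/2-B; lamp=atz(p,f(620,144),z-25)[:2]-B
    print(z,B.round(1),'cost',s2.cost.round(2),'kw',np.hypot(*kw).round(1),np.arctan2(kw[1],kw[0]).round(3),'blades',np.hypot(*(b1-b2)).round(1),m.round(1),np.arctan2(m[1],m[0]).round(3),'bl dir',np.arctan2(*(b2-b1)[::-1]).round(3),'lamp',np.arctan2(lamp[1],lamp[0]).round(3))
```

```text
[497.51586286 107.02763703  76.75084297] [ 0.4  0.2 -0.1  0.4 -0.8 -0.6 -0.5]
77 [497.5 107. ] cost 0.73 kw 25.1 -1.447 blades 24.2 [ 13.2 -38.3] -1.239 bl dir 0.356 lamp 0.345
81 [497.8 106.6] cost 1.66 kw 24.8 -1.447 blades 23.7 [ 13.  -37.7] -1.239 bl dir 0.356 lamp 0.345
85 [498.  106.2] cost 4.23 kw 24.5 -1.446 blades 23.2 [ 12.8 -37.1] -1.238 bl dir 0.356 lamp 0.344
```

Run:
```python
from h import *
p=shot('wrist'); s=st(); print(s['tcp_pos'],atz(p,(255.5,270),s['tcp_pos'][2]+26))
T=down(1.694); B=np.array([497.8,106.7,80]); x=B+T.apply([-68,0,-105]); print(x); move(x,T)
```

```text
[540.04946439   1.71089116 173.87607583] [541.04229316   2.65445965 199.87607583]
[506.15667109  39.21543845 185.        ]
shift [ 0.1877 -0.0752 -0.0445] turn [-0.0001 -0.      0.0734]
```

Request:
{"name": "move_arm", "arguments": {
  "commands": [
    [[0.05, -0.02, -0.03], [0, 0, 0.03], 1],
    [[0.12, -0.05, -0.045], [0, 0, 0.06], 1],
    [[0.188, -0.075, -0.045], [0, 0, 0.073], 1],
    [[0.188, -0.075, -0.045], [0, 0, 0.073], 1],
    [[0.188, -0.075, -0.045], [0, 0, 0.073], 1]
  ]
}}

```text
clock: 11.22
tcp_pos: [506.6, 39.2, 185.4]
eef_rot: [2.077, 2.356, -0.0]
wrist_force: [-0.1, -0.3, -1.3]
opening: 45.5
grip_force: 15.0
```

Run:
```python
from h import *
s=st(); print(s['tcp_pos'],s['eef_rot'],s['wrist_force'],s['opening'])
p=shot('wrist','w6.png'); im=cv2.imread('pics/w6.png')
c=proj(p,[497.8,106.7,80])[0]; print(c); x0=int(c[0]-80);y0=max(0,int(c[1]-60)); print(x0,y0)
cv2.imwrite('pics/w6b.png',cv2.resize(im[y0:y0+120,x0:x0+160],(800,600),interpolation=2))
```

```text
[506.58979362  39.18408596 185.42571081] [ 2.07738319e+00  2.35627985e+00 -9.95768306e-06] [-0.08885774 -0.31965787 -1.28463686] 45.53613493854017
[253.71778814 122.73303865]
173 62
```

View pics/w6b.png

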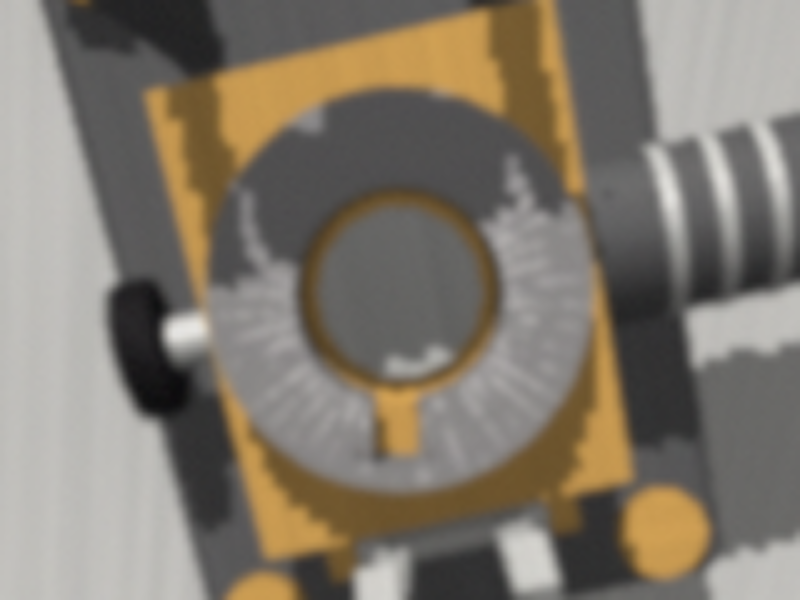

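Run:
```python
from h import *
from scipy.optimize import least_squares
p=shot('wrist'); s=st()
f=lambda u,v:np.array([173+u/5,62+v/5])-0.4
L=[(f(208,290),35.5),(f(592,290),35.5),(f(400,87),35.5),(f(400,492),35.5),(f(301,289),19),(f(499,289),19),(f(400,190),19),(f(400,388),19)]
q=least_squares(lambda q:[np.hypot(*(atz(p,uv,q[2])[:2]-q[:2]))-rad for uv,rad in L],[498,106,80]); print(q.x,q.fun.round(1))
for z in (77,80,83):
  q=least_squares(lambda q:[np.hypot(*(atz(p,uv,z)[:2]-q[:2]))-rad for uv,rad in L],[498,106]); B=q.x
  k=atz(p,f(397.5,430),z)[:2]-B; print(z,B,q.cost,np.hypot(*k),np.arctan2(k[1],k[0]))
rv=s['eef_rot']; print('phi',2*np.arctan2(rv[1],rv[0]))
```

```text
[496.52502563 108.18263328  73.20898782] [ 0.2  0.2  0.   1.4 -0.6 -0.6 -0.6 -2. ]
77 [496.54388854 108.30894272] 4.2651400218102715 24.51682369085145 -1.4667225811600633
80 [496.55885751 108.40855395] 5.8143194095460125 24.21433359809371 -1.466737007337496
83 [496.57387712 108.50783345] 8.241850747664252 23.9115083204149 -1.4667524640678409
phi 1.6961352291122993
```

Run:
```python
from h import *
move([496.8,107.5,150]); move([496.8,107.5,113]); print(st()['joints'])
```

```text
shift [ 0.2755 -0.0045  0.1413] turn None
shift [ 0.2755 -0.0045  0.2893] turn None
[-1.53446011e-01  3.24852335e-01  1.62701686e+00 -1.30293837e-04
  1.18971230e+00 -2.78736455e-01]
```

Request:
{"name": "move_arm", "arguments": {
  "commands": [
    [[0.1, -0.002, 0], [0, 0, 0], 1],
    [[0.22, -0.0045, 0.02], [0, 0, 0], 1],
    [[0.2755, -0.0045, 0.08], [0, 0, 0], 1],
    [[0.2755, -0.0045, 0.14], [0, 0, 0], 1],
    [[0.2755, -0.0045, 0.2], [0, 0, 0], 1],
    [[0.2755, -0.0045, 0.25], [0, 0, 0], 1],
    [[0.2755, -0.0045, 0.28], [0, 0, 0], 1],
    [[0.2755, -0.0045, 0.28], [0, 0, 0], 1]
  ]
}}

```text
clock: 12.32
tcp_pos: [496.3, 108.1, 115.1]
eef_rot: [-2.078, -2.356, 0.001]
wrist_force: [0.1, -0.5, -1.3]
opening: 45.7
grip_force: 15.0
```

Run:
```python
from h import *
s=st(); print(s['tcp_pos'],s['wrist_force'],s['torque'],s['opening']); move([496.8,107.5,107])
```

```text
[496.26708074 108.05683875 115.06474468] [ 0.10748166 -0.49994686 -1.25603155] [-0.00162303 -0.13029051  0.01554105] 45.65962143798223
shift [-0.0025  0.0019  0.0323] turn None
```

Request:
{"name": "move_arm", "arguments": {
  "commands": [
    [[-0.001, 0.001, 0.01], [0, 0, 0], 1],
    [[-0.001, 0.001, 0.02], [0, 0, 0], 1],
    [[-0.001, 0.001, 0.028], [0, 0, 0], 1],
    [[-0.001, 0.001, 0.036], [0, 0, 0], 1],
    [[-0.001, 0.001, 0.044], [0, 0, 0], 1],
    [[-0.001, 0.001, 0.044], [0, 0, 0], 1]
  ]
}}

```text
clock: 13.08
tcp_pos: [496.6, 108.1, 104.3]
eef_rot: [-2.077, -2.357, 0.0]
wrist_force: [-0.1, 0.4, -1.1]
opening: 45.6
grip_force: 15.0
```

Request:
{"name": "move_arm", "arguments": {
  "commands": [
    [[0, 0, 0.008], [0, 0, 0], 1],
    [[0, 0, 0.016], [0, 0, 0], 1],
    [[0, 0, 0.016], [0, 0, 0], 1]
  ]
}}

```text
clock: 13.45
tcp_pos: [496.5, 108.1, 100.3]
eef_rot: [-2.077, -2.356, 0.0]
wrist_force: [-0.2, 0.8, -2.6]
opening: 45.5
grip_force: 15.0
```

Request:
{"name": "move_arm", "arguments": {
  "commands": [
    [[0, 0, 0.008], [0, 0, 0], 1],
    [[0, 0, 0.016], [0, 0, 0], 1],
    [[0, 0, 0.016], [0, 0, 0], 1]
  ]
}}

```text
clock: 13.82
tcp_pos: [496.5, 108.1, 96.3]
eef_rot: [-2.077, -2.356, 0.0]
wrist_force: [-1.2, 1.2, -1.6]
opening: 45.5
grip_force: 15.0
```

Request:
{"name": "move_arm", "arguments": {
  "commands": [
    [[0, 0, 0.006], [0, 0, 0], 1],
    [[0, 0, 0.012], [0, 0, 0], 1],
    [[0, 0, 0.012], [0, 0, 0], 1]
  ]
}}

```text
clock: 14.2
tcp_pos: [496.5, 108.1, 93.3]
eef_rot: [-2.077, -2.356, 0.0]
wrist_force: [-0.3, 1.8, -1.6]
opening: 45.5
grip_force: 15.0
```

Request:
{"name": "move_arm", "arguments": {
  "commands": [
    [[0.0015, 0, 0.006], [0, 0, 0], 1],
    [[0.0015, 0, 0.012], [0, 0, 0], 1],
    [[0.0015, 0, 0.012], [0, 0, 0], 1]
  ]
}}

```text
clock: 14.58
tcp_pos: [496.6, 108.3, 90.3]
eef_rot: [2.077, 2.357, -0.0]
wrist_force: [-0.2, 0.3, -2.7]
opening: 45.6
grip_force: 15.0
```

Request:
{"name": "move_arm", "arguments": {
  "commands": [
    [[0, 0, 0.006], [0, 0, 0], 1],
    [[0, 0, 0.008], [0, 0, 0], 1],
    [[0, 0, 0.008], [0, 0, 0], 1]
  ]
}}

```text
clock: 14.95
tcp_pos: [496.5, 108.4, 88.4]
eef_rot: [-2.077, -2.357, 0.0]
wrist_force: [-0.6, 1.2, -3.1]
opening: 45.4
grip_force: 15.0
```

Request:
{"name": "move_arm", "arguments": {
  "commands": [
    [[0, 0, 0.004], [0, 0, 0], 1],
    [[0, 0, 0.008], [0, 0, 0], 1],
    [[0, 0, 0.008], [0, 0, 0], 1]
  ]
}}

```text
clock: 15.32
tcp_pos: [496.6, 108.5, 86.8]
eef_rot: [2.077, 2.357, 0.0]
wrist_force: [-3.4, 0.9, 5.5]
opening: 45.5
grip_force: 15.0
```

Run:
```python
from h import *
s=st(); print(s['tcp_pos'],s['wrist_force'],s['torque'])
p=shot('wrist','w7.png'); im=cv2.imread('pics/w7.png')
cv2.imwrite('pics/w7b.png',np.clip(cv2.resize(im[170:370,156:356],(600,600),interpolation=2)*1.3,0,255).astype('uint8'))
print(proj(p,[496.6,108.5,78]))
```

```text
[496.55689059 108.48317821  86.7898511 ] [-3.43666188  0.88104671  5.52270779] [ 0.03637318  0.539931   -0.01037277]
[[253.55432165 239.42446637]]
```

View pics/w7b.png

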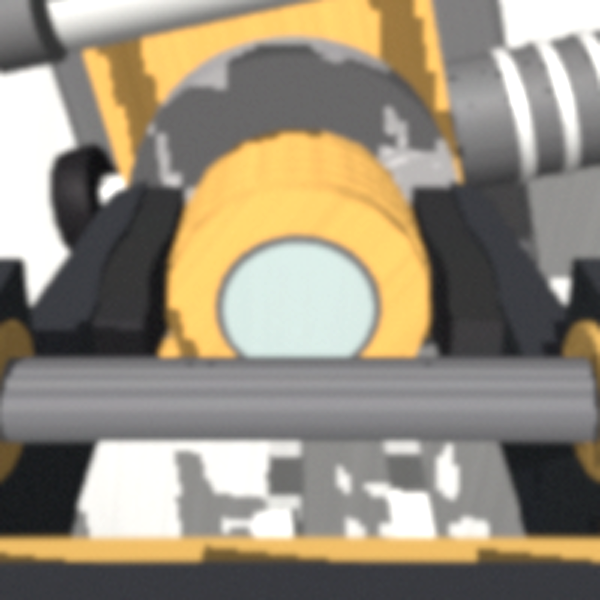

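The view shows the head over the ring with the key side hidden under the gripper. I'll test with a small turn.

Request:
{"name": "move_arm", "arguments": {
  "commands": [
    [[0, -0.0012, 0], [0, 0, 0.01], 1],
    [[0, -0.0012, 0], [0, 0, 0.02], 1],
    [[0, -0.0012, 0], [0, 0, 0.03], 1],
    [[0, -0.0012, 0], [0, 0, 0.03], 1]
  ]
}}

```text
clock: 15.88
tcp_pos: [496.7, 108.6, 86.8]
eef_rot: [2.187, 2.254, 0.002]
wrist_force: [-1.3, 3.3, 4.7]
opening: 45.4
grip_force: 15.0
```

```bash
cat > c.py <<'E'
from h import *
s=st(); rv=s['eef_rot']; print(s['tcp_pos'],'F',s['wrist_force'],'T',s['torque'],'phi',2*np.arctan2(rv[1],rv[0])%(2*np.pi),s['opening'],s['clock'])
E
python3 c.py
```

```text
[496.73196581 108.58338447  86.82305694] F [-1.34413084  3.28233469  4.72114496] T [0.40229456 0.08330983 0.022374  ] phi 1.6006801728343987 45.41618158593772 15.875
```

Request:
{"name": "move_arm", "arguments": {
  "commands": [
    [[0, 0, 0], [0, 0, -0.015], 1],
    [[0, 0, 0], [0, 0, -0.03], 1],
    [[0, 0, 0], [0, 0, -0.045], 1],
    [[0, 0, 0], [0, 0, -0.055], 1],
    [[0, 0, 0], [0, 0, -0.055], 1]
  ]
}}

```text
clock: 16.5
tcp_pos: [495.4, 108.2, 86.5]
eef_rot: [-1.984, -2.434, 0.003]
wrist_force: [-7.7, -1.3, 8.6]
opening: 45.5
grip_force: 15.0
```

```bash
python3 c.py
```

```text
[495.41017148 108.166216    86.49206869] F [-7.69309588 -1.2919435   8.61822971] T [-0.1785386   1.17484613 -0.28872049] phi 1.773663725955826 45.53263076026536 16.5
```

Request:
{"name": "move_arm", "arguments": {
  "commands": [
    [[0, 0, 0], [0, 0, 0.015], 1],
    [[0, 0, 0], [0, 0, 0.03], 1],
    [[0, 0, -0.002], [0, 0, 0.036], 1],
    [[0, 0, -0.002], [0, 0, 0.036], 1]
  ]
}}

```text
clock: 17.0
tcp_pos: [496.5, 108.4, 87.1]
eef_rot: [2.118, 2.32, 0.001]
wrist_force: [0.1, 2.7, 5.4]
opening: 46.1
grip_force: 15.0
```

```bash
python3 c.py
```

```text
[496.51820142 108.4262254   87.11068917] F [0.11968397 2.67101866 5.41544351] T [ 0.35456708  0.02331862 -0.03504493] phi 1.6619559740095908 46.10607426180031 17.0
```

Request:
{"name": "move_arm", "arguments": {
  "commands": [
    [[0.0012, 0, 0.003], [0, 0, 0], 1],
    [[0.0012, 0, 0.006], [0, 0, 0], 1],
    [[0.0012, 0, 0.006], [0, 0, 0], 1]
  ]
}}

```text
clock: 17.38
tcp_pos: [496.5, 108.6, 85.8]
eef_rot: [2.117, 2.32, 0.001]
wrist_force: [-2.0, 1.1, 6.8]
opening: 45.6
grip_force: 15.0
```

```bash
python3 c.py
```

```text
[496.50521231 108.58965399  85.81163061] F [-2.04515714  1.10197397  6.80061685] T [ 0.13536796  0.18843123 -0.02502206] phi 1.6623292221711112 45.608879127382025 17.375
```

Request:
{"name": "move_arm", "arguments": {
  "commands": [
    [[0, 0, -0.005], [0, 0, 0], 1],
    [[0, 0, -0.006], [0, 0, 0], 0.4],
    [[0, 0, -0.006], [0, 0, 0], 0.32],
    [[0, 0, -0.006], [0, 0, 0], 0.32],
    [[0, 0, -0.006], [0, 0, 0], 0.32],
    [[0, 0, -0.03], [0, 0, 0], 0.32],
    [[0, 0, -0.08], [0, 0, 0], 0.32],
    [[0, 0, -0.2], [0, 0, 0], 0.32],
    [[0, 0, -0.36], [0, 0, 0], 0.32],
    [[0, 0, -0.44], [0, 0, 0], 0.32]
  ]
}}

```text
clock: 18.62
tcp_pos: [496.8, 108.7, 198.5]
eef_rot: [2.116, 2.318, 0.004]
wrist_force: [0.1, -0.5, -0.3]
opening: 60.0
grip_force: 0.0
```

Run:
```python
from h import *
T=down(1.918); b=np.array([441.8,263.9,198.5]); x=b+T.apply([-40,0,-90]); print(x); move(x,T)
```

```text
[455.41078709 226.28688427 288.5       ]
shift [ 0.4833 -0.1207 -0.3608] turn [ 0.0011  0.0003 -0.0815]
```

Request:
{"name": "move_arm", "arguments": {
  "commands": [
    [[0.02, 0, -0.15], [0, 0, -0.02], 0.32],
    [[0.1, -0.03, -0.3], [0, 0, -0.05], 0.32],
    [[0.25, -0.06, -0.36], [0, 0, -0.0815], 0.32],
    [[0.4, -0.1, -0.361], [0, 0, -0.0815], 0.32],
    [[0.483, -0.121, -0.361], [0, 0, -0.0815], 0.32],
    [[0.483, -0.121, -0.361], [0, 0, -0.0815], 0.32],
    [[0.483, -0.121, -0.361], [0, 0, -0.0815], 0.32]
  ]
}}

```text
clock: 19.5
tcp_pos: [455.3, 225.6, 286.1]
eef_rot: [1.805, 2.571, 0.0]
wrist_force: [0.7, 0.5, 0.6]
opening: 60.1
grip_force: 0.0
```

```bash
python3 c.py
python3 - <<'E'
from h import *
p=shot('wrist','w8.png'); im=cv2.imread('pics/w8.png')
print(proj(p,[441.8,263.9,198.5]))
for l in ('ball','clamp'): print(l,[(round(q['confidence'],2),np.round(q['bbox'],1).tolist()) for q in models.recognise(p,l)[:3]])
# dark blob near expected
c=proj(p,[441.8,263.9,198.5])[0].astype(int); g=cv2.cvtColor(im,cv2.COLOR_BGR2GRAY)
x0,y0=c-50; w=g[max(0,y0):y0+100,x0:x0+100]
h=cv2.HoughCircles(cv2.resize(w,None,fx=4,fy=4,interpolation=2),cv2.HOUGH_GRADIENT,1,60,param1=80,param2=18,minRadius=34,maxRadius=70)
if h is not None:
  for a in h[0][:4]:
    uv=(a[:2]/4+[x0,max(0,y0)]); print(uv,a[2]/4,atz(p,uv,198.5),g[int(uv[1]),int(uv[0])])
E
```

```text
[455.33173244 225.55774634 286.13401699] F [0.68468444 0.50285189 0.61564952] T [-0.00310985 -0.08625319 -0.04985275] phi 1.9176366644056828 60.129470192936736 19.5
[[254.26631608 155.87228491]]
ball [(0.8, [227.7, 143.5, 279.9, 234.5])]
clamp [(0.94, [224.3, 142.4, 279.2, 234.8])]
[253.625 155.125] 12.025 [441.0486932  264.32536188 198.5       ] 33
[270.125 171.125] 12.175 [459.74913618 255.89255222 198.5       ] 180
[283.625 193.125] 8.775 [478.71965169 240.89272547 198.5       ] 153
[241.125 172.875] 10.425 [435.92870167 245.56033994 198.5       ] 178
```

Run:
```python
from h import *
T=down(1.918); move([441.2,264.2,179.5],T)
```

```text
shift [ 0.1652 -0.001   0.4253] turn [ 0.      0.     -0.0004]
```

Request:
{"name": "move_arm", "arguments": {
  "commands": [
    [[0.1, -0.001, 0], [0, 0, 0], 0.32],
    [[0.165, -0.001, 0.08], [0, 0, 0], 0.32],
    [[0.165, -0.001, 0.2], [0, 0, 0], 0.32],
    [[0.165, -0.001, 0.32], [0, 0, 0], 0.32],
    [[0.165, -0.001, 0.4], [0, 0, 0], 0.4],
    [[0.165, -0.001, 0.425], [0, 0, 0], 0.5],
    [[0.165, -0.001, 0.425], [0, 0, 0], 0.7],
    [[0.165, -0.001, 0.425], [0, 0, 0], 1],
    [[0.165, -0.001, 0.425], [0, 0, 0], 1],
    [[0.165, -0.001, 0.425], [0, 0, 0], 1]
  ],
  "grip_force": 6
}}

```text
clock: 20.9
tcp_pos: [439.8, 264.8, 179.6]
eef_rot: [-1.803, -2.571, 0.003]
wrist_force: [-6.1, -0.7, 1.4]
opening: 21.0
grip_force: 6.0
```

```bash
python3 c.py
cat > arc.py <<'E'
from h import *
import sys
s=st(); T=R.from_rotvec(s['eef_rot']); t0=float(sys.argv[1]); ts=[float(a) for a in sys.argv[2:]]
ux=np.array([np.cos(1.918),np.sin(1.918),0]); P=lambda t:-138*np.cos(t)*ux+np.array([0,0,138*np.sin(t)])
for t in ts: print(t,np.round(T.inv().apply(P(t)-P(t0))/250,3).tolist(),np.round(s['tcp_pos']+P(t)-P(t0),1))
H=np.array([476.9,162.9,111]); g=s['tcp_pos']+[0,0,19]-H; print('angle by tcp',np.pi-np.arctan2(g[2],g@ux),np.linalg.norm(g))
E
python3 arc.py 2.456 2.3 2.15 2.0 1.8 1.6
```

```text
[439.78877928 264.81480251 179.64120045] F [-6.10196192 -0.70670101  1.44335677] T [-0.19174074  0.79926432 -0.03914496] phi 1.9182635826285015 20.97857079639593 20.9
2.3 [-0.059, -0.0, -0.062] [444.8 250.8 195.2]
2.15 [-0.125, -0.0, -0.113] [450.4 235.4 207.8]
2.0 [-0.197, -0.0, -0.153] [456.6 218.4 217.8]
1.8 [-0.302, -0.001, -0.188] [465.5 193.9 226.7]
1.6 [-0.411, -0.001, -0.202] [474.8 168.2 230.2]
angle by tcp 2.4619670739335335 139.4447908322498
```

Request:
{"name": "move_arm", "arguments": {
  "commands": [
    [[0, -0.005, 0], [0, 0, 0], 1],
    [[-0.059, -0.005, -0.062], [0, 0, 0], 1],
    [[-0.125, -0.005, -0.113], [0, 0, 0], 1],
    [[-0.197, -0.005, -0.153], [0, 0, 0], 1],
    [[-0.302, -0.005, -0.188], [0, 0, 0], 1],
    [[-0.411, -0.005, -0.202], [0, 0, 0], 1],
    [[-0.411, -0.005, -0.202], [0, 0, 0], 1]
  ]
}}

```text
clock: 21.78
tcp_pos: [475.2, 165.3, 230.6]
eef_rot: [1.808, 2.569, -0.002]
wrist_force: [-5.2, -1.3, 4.5]
opening: 20.4
grip_force: 5.6
```

```bash
python3 c.py;python3 arc.py 1.6 1.4 1.2 1.0 0.8 0.6 0.45 0.35 0.25
```

```text
[475.24554489 165.27297423 230.58627804] F [-5.2133422  -1.2824954   4.45680881] T [-0.37237356  0.57122015 -0.00208274] phi 1.9151826444701072 20.362130477955386 21.775
1.4 [-0.11, 0.0, 0.008] [484.6 139.4 228.6]
1.2 [-0.216, 0.001, 0.038] [493.6 114.5 221.3]
1.0 [-0.314, 0.001, 0.088] [502.   91.4 208.8]
0.8 [-0.401, 0.001, 0.156] [509.3  71.1 191.6]
0.6 [-0.471, 0.001, 0.241] [515.4  54.4 170.6]
0.45 [-0.513, 0.002, 0.312] [518.9  44.6 152.7]
0.35 [-0.534, 0.002, 0.363] [520.7  39.6 140. ]
0.25 [-0.55, 0.002, 0.416] [522.1  35.8 126.8]
angle by tcp 1.590956736739548 138.61646615138008
```

Request:
{"name": "move_arm", "arguments": {
  "commands": [
    [[0, -0.006, -0.006], [0, 0, 0], 1],
    [[-0.11, -0.006, 0.002], [0, 0, 0], 1],
    [[-0.216, -0.006, 0.032], [0, 0, 0], 1],
    [[-0.314, -0.006, 0.082], [0, 0, 0], 1],
    [[-0.401, -0.006, 0.15], [0, 0, 0], 1],
    [[-0.471, -0.006, 0.235], [0, 0, 0], 1],
    [[-0.471, -0.006, 0.235], [0, 0, 0], 1]
  ]
}}

```text
clock: 22.65
tcp_pos: [514.1, 55.5, 170.5]
eef_rot: [1.805, 2.57, 0.0]
wrist_force: [1.0, -1.9, -0.1]
opening: 20.4
grip_force: 5.9
```

```bash
python3 c.py;python3 arc.py 0.6 0.45 0.35 0.25 0.16
```

```text
[514.08592966  55.54470964 170.52586995] F [ 1.01975704 -1.88627872 -0.05818931] T [-0.27297822 -0.43387716 -0.03009769] phi 1.9167781579702055 20.425719966125303 22.65
0.45 [-0.041, -0.0, 0.072] [517.6  45.8 152.6]
0.35 [-0.063, -0.0, 0.122] [519.4  40.7 139.9]
0.25 [-0.079, -0.0, 0.175] [520.8  36.9 126.7]
0.16 [-0.089, -0.0, 0.224] [521.7  34.5 114.6]
angle by tcp 0.6048185778191226 138.1096085904715
```

Clamp is following. Lower it gently to about 0.2 rad.

Request:
{"name": "move_arm", "arguments": {
  "commands": [
    [[-0.022, 0, 0.036], [0, 0, 0], 1],
    [[-0.041, 0, 0.072], [0, 0, 0], 1],
    [[-0.053, 0, 0.097], [0, 0, 0], 1],
    [[-0.063, 0, 0.122], [0, 0, 0], 1],
    [[-0.072, 0, 0.148], [0, 0, 0], 1],
    [[-0.079, 0, 0.175], [0, 0, 0], 1],
    [[-0.085, 0, 0.2], [0, 0, 0], 1],
    [[-0.085, 0, 0.2], [0, 0, 0], 1]
  ]
}}

```text
clock: 23.65
tcp_pos: [520.7, 36.7, 120.6]
eef_rot: [-1.804, -2.572, -0.0]
wrist_force: [5.0, -0.4, -0.8]
opening: 20.2
grip_force: 6.0
```

```bash
python3 c.py;python3 arc.py 0.204 0.17 0.15 0.13 0.1
```

```text
[520.66064615  36.67294768 120.60255655] F [ 5.0472265  -0.3727619  -0.83519103] T [-0.1350908  -0.88486712  0.00593823] phi 1.9178861775828855 20.18169218254181 23.65
0.17 [-0.003, -0.0, 0.018] [521.   35.9 116. ]
0.15 [-0.005, -0.0, 0.029] [521.1  35.4 113.3]
0.13 [-0.007, -0.0, 0.04] [521.2  35.1 110.5]
0.1 [-0.009, -0.0, 0.057] [521.4  34.6 106.4]
angle by tcp 0.210929772141923 136.62492134026425
```

Request:
{"name": "move_arm", "arguments": {
  "commands": [
    [[-0.003, 0.004, 0.018], [0, 0, 0], 1],
    [[-0.005, 0.005, 0.029], [0, 0, 0], 1],
    [[-0.007, 0.005, 0.036], [0, 0, 0], 1],
    [[-0.007, 0.005, 0.036], [0, 0, 0], 1]
  ]
}}

```text
clock: 24.15
tcp_pos: [521.5, 35.5, 111.7]
eef_rot: [-1.803, -2.57, 0.002]
wrist_force: [-4.0, -3.4, -0.6]
opening: 20.4
grip_force: 6.0
```

```bash
python3 c.py
```

```text
[521.50102079  35.49091911 111.65387837] F [-3.97819453 -3.41274109 -0.59068415] T [-0.49126749  0.51062517  0.00620625] phi 1.9180539732792923 20.41096500410323 24.15
```

Request:
{"name": "move_arm", "arguments": {
  "commands": [
    [[0, -0.002, 0], [0, 0, 0], 0.7],
    [[0, -0.002, 0], [0, 0, 0], 0.6],
    [[0, -0.002, 0], [0, 0, 0], 0.5],
    [[0, -0.002, -0.05], [0, 0, 0], 0.5],
    [[0, -0.002, -0.12], [0, 0, 0], 0.5],
    [[0, -0.002, -0.2], [0, 0, 0], 0.5],
    [[0, -0.002, -0.2], [0, 0, 0], 0.8],
    [[0, -0.002, -0.2], [0, 0, 0], 1],
    [[0, -0.002, -0.2], [0, 0, 0], 1],
    [[0, -0.002, -0.2], [0, 0, 0], 1]
  ],
  "grip_force": 15
}}

```text
clock: 25.4
tcp_pos: [521.7, 35.3, 161.8]
eef_rot: [-1.804, -2.571, 0.001]
wrist_force: [0.1, -1.3, -0.5]
opening: 6.2
grip_force: 0.0
```

```bash
python3 c.py
python3 - <<'E'
from h import *
p=shot('wrist','w9.png'); im=cv2.imread('pics/w9.png')
print('exp ball',proj(p,[[522.5,35,129],[496.6,108.5,113]]))
cv2.imwrite('pics/w9b.png',np.clip(cv2.resize(im,(800,600),interpolation=2)*1.3,0,255).astype('uint8'))
E
```

```text
[521.66236032  35.26267998 161.77228404] F [ 0.10099769 -1.325643   -0.45856   ] T [-0.02111259 -0.08655354  0.02224769] phi 1.918043664629062 6.2478510125008615 25.4
exp ball [[254.65458562 224.65060158]
 [255.70598084 112.26407399]]
```

View pics/w9b.png

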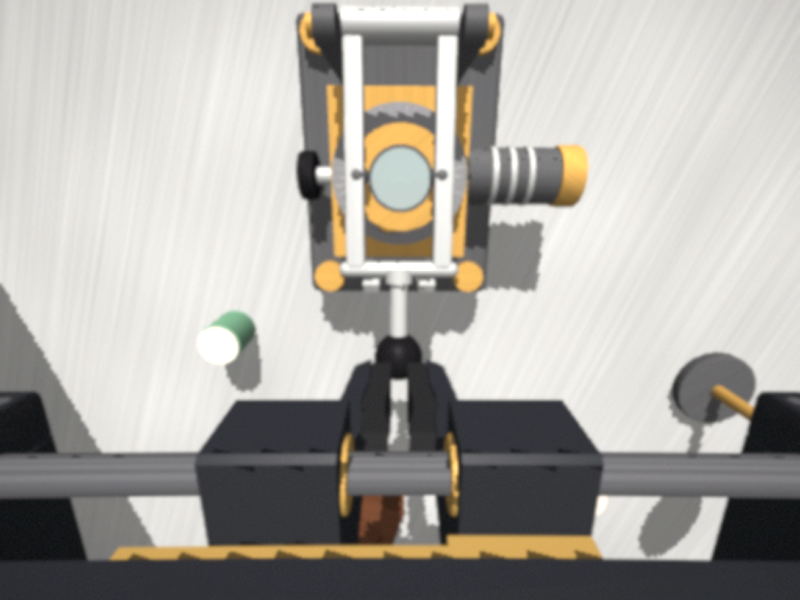

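The clamp rests on the cell, with its feet on the rim, the crossbar on the catch, and the ball at raw (255,227) under the closed fingertips. Next I'll press.

Request:
{"name": "move_arm", "arguments": {
  "commands": [
    [[0, 0, 0.03], [0, 0, 0], 1],
    [[0, 0, 0.06], [0, 0, 0], 1],
    [[0, 0, 0.08], [0, 0, 0], 1],
    [[0, 0, 0.088], [0, 0, 0], 1],
    [[0, 0, 0.092], [0, 0, 0], 1]
  ]
}}

```text
clock: 26.08
tcp_pos: [521.8, 35.1, 139.5]
eef_rot: [1.804, 2.572, -0.0]
wrist_force: [-3.3, -0.6, 5.8]
opening: 0.9
grip_force: 2.7
```

Request:
{"name": "move_arm", "arguments": {
  "commands": [
    [[0, 0, -0.008], [0, 0, 0], 1],
    [[-0.002, 0.006, -0.006], [0, 0, 0], 1],
    [[-0.002, 0.006, 0.003], [0, 0, 0], 1],
    [[-0.002, 0.006, 0.008], [0, 0, 0], 1],
    [[-0.002, 0.006, 0.012], [0, 0, 0], 1]
  ]
}}

```text
clock: 26.7
tcp_pos: [524.1, 35.0, 137.2]
eef_rot: [1.803, 2.57, 0.001]
wrist_force: [-1.5, -1.3, 10.0]
opening: 0.1
grip_force: 4.9
```

Request:
{"name": "move_arm", "arguments": {
  "commands": [
    [[0, 0, 0.006], [0, 0, 0], 1],
    [[0, 0, 0.012], [0, 0, 0], 1],
    [[0, 0, 0.012], [0, 0, 0], 1]
  ]
}}

```text
clock: 27.08
tcp_pos: [524.2, 34.6, 134.4]
eef_rot: [1.802, 2.569, 0.0]
wrist_force: [-0.6, -2.9, 9.6]
opening: 0.7
grip_force: 4.8
```

Request:
{"name": "move_arm", "arguments": {
  "commands": [
    [[0, 0, 0.006], [0, 0, 0], 1],
    [[0, 0, 0.012], [0, 0, 0], 1],
    [[0, 0, 0.018], [0, 0, 0], 1],
    [[0, 0, 0.018], [0, 0, 0], 1]
  ]
}}

```text
clock: 27.58
tcp_pos: [524.3, 34.4, 129.6]
eef_rot: [1.802, 2.569, 0.0]
wrist_force: [0.2, -3.7, 6.4]
opening: 0.2
grip_force: 3.0
```

Request:
{"name": "move_arm", "arguments": {
  "commands": [
    [[-0.002, 0, 0.006], [0, 0, 0], 1],
    [[-0.003, 0, 0.012], [0, 0, 0], 1],
    [[-0.003, 0, 0.018], [0, 0, 0], 1],
    [[-0.003, 0, 0.018], [0, 0, 0], 1]
  ]
}}

```text
clock: 28.08
tcp_pos: [523.9, 34.5, 124.3]
eef_rot: [1.804, 2.571, 0.001]
wrist_force: [0.3, -0.7, 2.9]
opening: 0.5
grip_force: 1.4
```

Request:
{"name": "move_arm", "arguments": {
  "commands": [
    [[0, 0, 0.004], [0, 0, 0], 1],
    [[0, 0, 0.008], [0, 0, 0], 1],
    [[0, 0, 0.008], [0, 0, 0], 1]
  ]
}}

```text
clock: 28.45
tcp_pos: [524.0, 34.5, 122.6]
eef_rot: [1.804, 2.571, 0.0]
wrist_force: [1.1, -2.2, 5.9]
opening: 0.5
grip_force: 2.9
```

Request:
{"name": "move_arm", "arguments": {
  "commands": [
    [[0, 0, 0.004], [0, 0, 0], 1],
    [[0, 0, 0.008], [0, 0, 0], 1],
    [[0, 0, 0.008], [0, 0, 0], 1]
  ]
}}

```text
clock: 28.82
tcp_pos: [524.0, 34.4, 120.7]
eef_rot: [1.803, 2.571, 0.0]
wrist_force: [0.4, -3.0, 6.6]
opening: 0.8
grip_force: 3.4
```

Request:
{"name": "move_arm", "arguments": {
  "commands": [
    [[0, 0, 0.004], [0, 0, 0], 1],
    [[0, 0, 0.006], [0, 0, 0], 1],
    [[0, 0, 0.006], [0, 0, 0], 1]
  ]
}}

```text
clock: 29.2
tcp_pos: [524.1, 34.3, 119.6]
eef_rot: [1.803, 2.571, 0.0]
wrist_force: [-1.0, -3.4, 10.6]
opening: 0.3
grip_force: 5.1
```

Request:
{"name": "move_arm", "arguments": {
  "commands": [
    [[0, 0, 0.003], [0, 0, 0], 1],
    [[0, 0, 0.003], [0, 0, 0], 1]
  ]
}}

```text
clock: 29.45
tcp_pos: [524.2, 34.3, 119.1]
eef_rot: [1.803, 2.57, 0.0]
wrist_force: [-1.1, -2.8, 13.7]
opening: 0.6
grip_force: 6.4
```

Request:
{"name": "move_arm", "arguments": {
  "commands": [
    [[0, 0, -0.004], [0, 0, 0], 1],
    [[0, 0, -0.008], [0, 0, 0], 1],
    [[0, 0, -0.014], [0, 0, 0], 1],
    [[0, 0, -0.014], [0, 0, 0], 1]
  ]
}}

```text
clock: 29.95
tcp_pos: [524.0, 34.4, 122.0]
eef_rot: [1.804, 2.571, 0.0]
wrist_force: [0.7, -2.0, 8.1]
opening: 0.6
grip_force: 3.6
```

Request:
{"name": "move_arm", "arguments": {
  "commands": [
    [[0, 0, -0.003], [0, 0, 0], 1],
    [[0, 0, -0.006], [0, 0, 0], 1],
    [[0, 0, -0.006], [0, 0, 0], 1]
  ]
}}

```text
clock: 30.32
tcp_pos: [523.9, 34.5, 123.2]
eef_rot: [1.804, 2.571, 0.0]
wrist_force: [1.8, -2.4, 6.0]
opening: 0.1
grip_force: 2.9
```

Request:
{"name": "move_arm", "arguments": {
  "commands": [
    [[0, 0, 0.008], [0, 0, 0], 1],
    [[0, 0, 0.014], [0, 0, 0], 1],
    [[0, 0, 0.02], [0, 0, 0], 1],
    [[0, 0, 0.02], [0, 0, 0], 1]
  ]
}}

```text
clock: 30.82
tcp_pos: [524.2, 34.3, 119.1]
eef_rot: [1.803, 2.57, 0.001]
wrist_force: [-1.3, -2.8, 12.5]
opening: 0.4
grip_force: 6.5
```

Request:
{"name": "move_arm", "arguments": {
  "commands": [
    [[0, 0, 0.002], [0, 0, 0], 1],
    [[0, 0, 0.004], [0, 0, 0], 1],
    [[0, 0, 0.004], [0, 0, 0], 1]
  ]
}}

```text
clock: 31.2
tcp_pos: [524.2, 34.3, 118.5]
eef_rot: [1.803, 2.57, 0.001]
wrist_force: [-3.5, -3.6, 16.6]
opening: 0.3
grip_force: 8.6
```

Request:
{"name": "move_arm", "arguments": {
  "commands": [
    [[0, 0, -0.01], [0, 0, 0], 1],
    [[0, 0, -0.02], [0, 0, 0], 1],
    [[0, 0, -0.032], [0, 0, 0], 1],
    [[0, 0, -0.032], [0, 0, 0], 1]
  ]
}}

```text
clock: 31.7
tcp_pos: [523.2, 34.9, 124.5]
eef_rot: [-1.803, -2.571, 0.001]
wrist_force: [-0.7, -0.3, 0.5]
opening: 0.8
grip_force: 0.0
```

```bash
python3 c.py
```

```text
[523.15452765  34.88124408 124.49625474] F [-0.70883039 -0.29460051  0.46473762] T [ 0.0064577  -0.10446087  0.02526228] phi 1.9180964145920942 0.827906291362633 31.7
```

Force is zero at 124.5 mm, so the catch is holding. I'll retreat upward and check.

Request:
{"name": "move_arm", "arguments": {
  "commands": [
    [[0, 0, -0.05], [0, 0, 0], 1],
    [[0, 0, -0.15], [0, 0, 0], 1],
    [[-0.05, 0, -0.3], [0, 0, 0], 1],
    [[-0.15, 0, -0.4], [0, 0, 0], 1],
    [[-0.15, 0, -0.4], [0, 0, 0], 1]
  ]
}}

```text
clock: 32.33
tcp_pos: [537.2, -1.6, 226.7]
eef_rot: [1.805, 2.568, 0.002]
wrist_force: [-0.1, 0.4, -0.3]
opening: 0.3
grip_force: 0.0
```

```bash
python3 c.py
python3 - <<'E'
from h import *
p=shot('wrist','w10.png'); im=cv2.imread('pics/w10.png')
g=cv2.cvtColor(im,cv2.COLOR_BGR2GRAY)
for zb in (113,129): print('exp ball',zb,proj(p,[523.6,34,zb]))
c=proj(p,[523.6,34,116])[0].astype(int); x0,y0=c-35
h=cv2.HoughCircles(cv2.resize(g[y0:y0+70,x0:x0+70],None,fx=4,fy=4,interpolation=2),cv2.HOUGH_GRADIENT,1,60,param1=80,param2=15,minRadius=30,maxRadius=56)
print(None if h is None else [(a[:2]/4+[x0,y0],a[2]/4,g[int(a[1]/4+y0),int(a[0]/4+x0)]) for a in h[0][:3]])
s=shot('scene','s10.png')
for l in ('ball','clamp','cell'): print(l,[(round(q['confidence'],2),np.round(q['bbox'],1).tolist()) for q in models.recognise(s,l)[:2]])
for zb in (113,129): print(proj(s,[523.6,34,zb]))
gs=cv2.cvtColor(cv2.imread('pics/s10.png'),cv2.COLOR_BGR2GRAY); u,v=proj(s,[523.6,34,116])[0].astype(int)
print(gs[v-10:v+10,u-9:u+10])
E
```

```text
[537.18200404  -1.60279772 226.72533297] F [-0.09649871  0.41864179 -0.30665356] T [ 0.01585504 -0.06631561  0.0036734 ] phi 1.9164716550221876 0.28403287087341195 32.325
exp ball 113 [[253.01065898 153.93562626]]
exp ball 129 [[252.92798959 156.70042545]]
[(array([252.625, 155.125]), np.float32(10.475), np.uint8(33)), (array([252.625, 135.625]), np.float32(10.7), np.uint8(168)), (array([283.625, 176.625]), np.float32(12.425), np.uint8(185))]
ball [(0.81, [223.0, 152.5, 252.0, 188.8]), (0.65, [270.6, 257.5, 287.4, 280.4])]
clamp [(0.55, [224.4, 149.5, 250.8, 194.5])]
cell [(0.49, [228.8, 164.5, 246.0, 180.3])]
[[230.65185349 186.74208975]]
[[230.45008872 181.82604825]]
[[130 100  89  98 108 108 100  88  84  94 114 117 126 133 117 106  96  96
   99]
 [114  93  90  94 101 104 104  90  88  95 108 119 134 143 126 116  99  88
   92]
 [ 97  89  94 107 114 112 102  88  86  87  95 114 135 130 114 103  93  86
   89]
 [ 76  85 100 118 129 123 102  87  84  81  94 128 147 121  97  88  86  86
   86]
 [ 67  84  98 117 128 127 104  88  84  80 101 141 157 123  91  83  85  85
   82]
 [ 87 104 112 114
[... 498 characters left out ...]
  45  45  45  45  46  45  51  63  72  81  84
   83]
 [130 145 137 107  79  59  50  44  45  47  44  46  44  51  62  72  81  83
   84]
 [139 151 147 128  90  63  49  45  44  44  45  44  44  52  64  72  82  86
   83]
 [139 147 148 135  99  71  53  46  44  47  44  45  46  54  67  75  82  84
   84]
 [121 130 133 127  96  75  64  52  48  45  48  50  55  65  73  79  83  86
   84]
 [ 94  99 100  99  87  78  73  66  59  55  56  62  70  74  77  78  82  85
   84]
 [ 79  83  84  84  82  80  79  81  78  75  73  73  78  78  77  80  83  84
   83]
 [ 78  82  81  83  79  79  80  85  85  83  81  80  81  79  79  81  81  86
   84]
 [ 80  81  80  80  80  79  81  85  85  86  84  85  85  84  83  84  84  87
   84]]
```

```bash
python3 -c "
from h import *
print(r.sign_off())"
```

```text
the job is handed in; nothing more can be done
None
```

The lens cell is seated in the stand with its key in the keyway, and the clamp is caught over it and holding by itself. I handed the job in at about 32 s with the robot clear; pressing on the ball peaked at 16.6 N, above the roughly 10 N it needed.

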